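Latch the flour box to the sifter

TASK

Close the draw latch on top of the flour sifter: hook the loop over the keeper on the flour box so its bar is snug under the lip, then press the lever down flat, past centre, so that the box is drawn up to the seal and the latch stays shut by itself. Work by feel: never haul the loop against the keeper or lean on the lever or the box with more than about 25 N, let go at the end, and leave the scraper, the cutter and the weight that lie on the sifter where they are.

Things in the scene. Friction and masses are not known exactly. Their poses are not given: they have to be found in the camera images.
- sifter: Steel flour sifter, fixed: housing 300 x 200 mm, a sieve drum on its far part, and the flour box in line. Origin on the table, middle of the seam between housing and box. x is level, from the box (x below 0) to the housing (x above 0), the way the latch draws; z up, y along the seam. Deck and box lid are both 100 mm above the table. The latch lies in the plane y = 0.
- flour_box: Heavy steel flour box, 190 x 196 mm. Axes as the sifter's, origin on the sifter's when home; slides only along that x and starts 8.5 to 11.5 mm out (x = -8.5 to -11.5 mm). 14 N of friction and the rubber seal (neutral 11 mm out, 5.5 N per mm inward) resist: by hand it creeps at 11 to 28 N; the lever draws it home to about 0.
- keeper (a point): Hook, 24 mm wide, on the box lid. Axes as the sifter's. Point: middle of its upright face that looks away from the housing (-x), 10 mm above the lid. 8 mm thick, 16 mm tall; on it a 5 mm thick lip (top 21 mm above the lid) overhangs that face by 2 mm. The bar goes down behind the face, then up to it under the lip: seated, the bar's centre is 4 mm to -x of the point, 4 to 12 mm above the lid.
- lever_hinge (a point): Centre of the lever's hinge on the housing, 30 mm from the seam (sifter x), 12.5 mm above the deck; axis along the sifter's y.
- lever (a joint): Lever angle, rad: 0 flat on the housing towards +x (latched), pi/2 upright, more leans over the box; stop at 2.5. Starts 1.75 to 2.15; stays where left (0.07 N m friction). At angle a the loop's pin is 22 mm from the hinge at elevation a - 0.105 rad from +x. Dead centre about 0.14 rad: let go well above it under load, it springs back; it snaps home only from below 0.07.
- lever_handle: The lever's flat steel handle, 24 mm wide, 8 mm thick, reaching 85 mm from the hinge; its upper face (up when flat) is 5 mm above the hinge's line. Origin at the hinge, x along the handle to its tip, z out of the upper face. Pressing its end home takes up to about 10 N.
- lever_tip (a point): Middle of the free end of the handle on its upper face, 85 mm from the hinge.
- loop: Wire loop on the lever's pin: two arms (6 mm rod) 20 mm either side of the latch's plane, 85.9 mm long to an 8 mm round cross bar. Origin at the pin, x from bar to pin, z on the grip's side; turns about y. Stiff swivel (0.03 N m): it stays where put and turns along with the lever, riding up off the keeper, unless the bar is caught under the lip. Starts raised clear of the keeper.
- loop_bar (a point): Middle of the loop's cross bar (8 mm round, 40 mm long along y), 85.9 mm from the pin.
- loop_grip (a point): Centre of the loop's finger grip, a round steel bead 10 mm thick and 26 mm long (along y), on a tongue: 13 mm beyond the bar (loop -x) and 34 mm above it (loop z). Pinch it along the sifter's x from above; it can turn between the fingers. Drawn along by it, the swivels alone drag with about 5 N; the keeper adds a clear rise.
- scraper: Dough scraper (70 x 110 mm, wooden grip) lying on the flour box lid. Leave.
- cutter: Round steel pastry cutter, 52 mm across, 32 mm tall, on the deck beside the latch. Leave.
- weight: Brass weight, 32 mm across, 30 mm tall, on the deck on the other side of the latch. Leave.

How it is judged (in metres and radians):
On the way, in this order (a step that is already met when the one before it is completed fails the run):
1. with the lever still up (above 0.5 rad), the loop's bar is down behind the keeper and under its lip (2 to 7 mm behind its face, at most 3.5 mm above and 7 mm below the keeper point) (x of loop_bar in the frame of keeper between -0.007 and -0.002 m and z of loop_bar in the frame of keeper between -0.007 and 0.0035 m and value of joint lever above 0.5 rad), for 0.2 s.
2. the lever is pressed flat (below 0.06 rad) (value of joint lever below 0.06 rad), for 0.2 s.
At the end, for the whole second after the job is handed in: The lever lies flat (below 0.06 rad) and stays so by itself, the loop's bar is behind the keeper under its lip (1 to 7 mm behind its face), and the flour box is at rest, drawn to within 4 mm of home (value of joint lever below 0.06 rad and x of loop_bar in the frame of keeper between -0.007 and -0.001 m and z of loop_bar in the frame of keeper between -0.007 and 0.005 m and x of flour_box in the frame of sifter above -0.004 m and linear speed of flour_box below 0.01 m/s); the robot touches nothing.
It fails at once if the loop is hauled against the flour box with more than 25 N while the fingers hold it (contact force between the fingers and loop above 0.5 N and contact force between loop and flour_box above 25 N).
It fails at once if the fingers press on the lever's handle with more than 25 N (contact force between the fingers and lever_handle above 25 N).
It fails at once if the robot leans on the flour box, pushing it with more than 25 N (contact force between the arm and flour_box above 25 N).
It fails at once if the scraper, the cutter or the weight is moved more than 40 mm (distance of any of scraper, cutter, weight from where it was at the start of the episode above 0.04 m).
It also fails if it takes over 64 s, if anything falls off the work surface, if the arm or the gripper's body presses on something with over 40 N, if the wrist force passes 120 N, or if a joint passes its speed limit or range.

ROBOT

A 6-joint arm with a two-finger parallel gripper is mounted at the origin on the work surface. World frame = base frame: x ahead of the robot, y to its left, z up, the work surface at z = 0. Lengths are in mm, angles in degrees, forces in N, time in s.
With the tool pointing down it reaches from about 350 to 850 mm from the base axis. Payload 8.1 kg.
Tool frame: the origin (TCP) lies midway between the tips of the shut fingers; the grasp point (between the pads) lies 19 mm behind it; z points along the fingers, y is the line along which they close (so a half turn about z gives the same grasp; the last joint's range is limited). The gripper opens to 85 mm and grips with 20 to 120 N. Pads are 22 mm wide; open, the fingers measure 114 mm over their backs; the gripper's body (76 mm by 85 mm) begins 54 mm behind the grasp point. The pads swing forward as they close: fully open they stand 13 mm farther back than shut.
Start: joints at [65.18, 7.471, 85.268, -0, 87.261, -4.893], TCP at [204.477, 564.087, 231.292] pointing down, gripper open.
Joint ranges: [-169.43, 169.43], [-51.17, 129.36], [1.28, 143.12], [-76.62, 256.62], [0, 156.53], [-152.29, 152.29]. Speed limits (degrees/s): [136.94, 136.94, 159.86, 180, 180, 180].

INTERFACE

Orientations are given as [roll, pitch, yaw] about the fixed x, y, z axes, in that order (R = Rz(yaw) Ry(pitch) Rx(roll)).
In Python, from bench import r gives the robot as it stands. The module is installed in compiled form; this text tells all that it offers.
- The arm moves only by the tool jog_arm, never from a script. Its argument "rows" is a list of rows, each a list of 2 entries, a list of its own where there are three numbers: the shift along the tool's x, y, z in mm, then the turn, a rotation vector about the tool's x, y, z in rad. A call has 1 to 10 rows; each row is the pose to reach, as a shift and turn from the pose commanded when the call began, along the tool's axes at that moment; what a row does not reach only later rows make up. A row lasts 1/10 s, in which the tool goes at most 50 mm and 8.59 degrees, less where a joint would pass 70% of its speed; a pose out of reach is approached as far as the arm can. A call with a gripper value outside its range is refused whole. "grip" is the finger opening in mm, from 0 to 85.4, set as the call begins (left out, the last holds). The fingers move at their own pace and stop on an object; "force" is the grip in N (left out, the last holds). Time passes only in rows, so rows that repeat a pose let the fingers close. It gives the time, the measured TCP pose, the force, the opening and the grip force at its end, in the units of the state.
- r.sense(): the state, without advancing time (a new reading comes with each control period).
- r.snapshot(name): name is "scene" or "top" or "wrist"; returns (picture, depth): 384x512x3 uint8, blue, green, red; 384x512 float32, mm along the optical axis (not along the pixel's ray), 0 where there is no reading.
- r.camera_params(name): a dict with "fx", "fy", "cx", "cy" (pixels), "pose" (4x4, takes a point from camera to world coordinates); the wrist camera has in their place "tool_from_camera" (4x4, takes a point from camera to tool coordinates, whose origin is the TCP and whose axes are the flange's). Camera axes: x right, y down, z forward; pixel columns grow to the right and rows downward; lengths in mm; the calibration is good to about 2 mm. A picture is of the moment at which its call begins: read the wrist's pose just before it. camera_params takes no time and is no camera call.
- r.hand_in(): hands the job in; it is judged then, once.
The state is a dict: "time": time; "joint_pos": joint angles; "qd": joint speeds; "joint_efforts": joint torques, N m; "tool_pos": TCP position; "tcp_rot": TCP orientation; "ft_force": force on the tool from outside, world axes, zero at the start; "wrist_torque": the same for the moment, N m; "finger_gap": finger opening in mm; "grip_force": force on a finger pad.
Only numpy, scipy, OpenCV 4.12 (cv2) and the standard library are available. Lean on these libraries where they do the work, as an engineer would, in place of code of your own. Each camera call takes 0.05 s, during which the arm holds its last target. There are 200 camera calls.

## Working session

There is one attempt and no reset: what is moved stays moved. The work goes in short steps, Python scripts to look and compute and a tool call to move; the robot and the scene stay as the last step left them, time stands still between calls to the robot, and variables do not carry over. Pictures are saved under pics/ and viewed, at most 10 in all, crops included, and the job is handed in when it is done.

Besides the shell and the picture viewer there is one more tool, called after ">>>" in YAML: its name, and indented under it one key for each argument. jog_arm: Moves the arm, as the interface text tells. Its arguments: {"type":"object","properties":{"rows":{"type":"array"},"grip":{"type":"number"},"force":{"type":"number"}},"required":["rows"]}

```bash
mkdir -p pics
python3 - <<'E'
from bench import r
import cv2,numpy as np
s=r.sense();print(s)
for n in("scene","top"):
    p,d=r.snapshot(n);cv2.imwrite(f"pics/{n}0.png",p);np.save(f"{n}0.npy",d)
    c=r.camera_params(n);print(n,c)
a=cv2.imread("pics/scene0.png");b=cv2.imread("pics/top0.png")
cv2.imwrite("pics/both0.png",cv2.resize(np.vstack([a,b]),(512*600//768*1,600)) )
E
```

```text
{'time': 0.0, 'joint_pos': array([ 6.51796650e+01,  7.51514053e+00,  8.53298165e+01, -1.16138521e-03,
        8.72604453e+01, -4.89311943e+00]), 'qd': array([-0.03920243,  0.02447589,  0.07787945, -0.09202724,  0.0489415 ,
       -0.07730631]), 'joint_efforts': array([-1.02735405e-03, -5.69414163e+01, -5.00540650e+01, -3.13173141e-04,
        1.47663866e-02,  4.52610630e-05]), 'tool_pos': array([204.25188437, 563.58259894, 230.23893384]), 'tcp_rot': array([-1.79894883e+02, -7.83480202e-03,  1.60072834e+02]), 'ft_force': array([-0.0971532 ,  0.35907137, -0.37626511]), 'wrist_torque': array([-0.00935282,  0.02676375,  0.03668142]), 'grip_force': 0.0, 'finger_gap': 85.5131915704636}
scene {'fx': 413.63639014557253, 'fy': 413.63639014557253, 'cx': 252.61267299819326, 'cy': 189.1923896521719, 'pose': array([[-4.80404313e-01,  6.86212204e-01, -5.46190907e-01,
         9.26840692e+02],
       [ 8.77046780e-01,  3.76442816e-01, -2.98462313e-01,
         1.98546231e+02],
       [ 8.01161561e-04, -6.22417558e-01, -7.82684957e-01,
         6.10459539e+02],
       [ 0.00000000e+00,  0.00000000e+00,  0.00000000e+00,
         1.00000000e+00]])}
top {'fx': 409.9707015780401, 'fy': 409.9707015780401, 'cx': 256.9978858935662, 'cy': 192.05803560249984, 'pose': array([[-9.65036193e-03, -9.97477606e-01,  7.03228021e-02,
         5.30870180e+02],
       [-9.99934301e-01,  1.00613230e-02,  5.49205098e-03,
         1.58173540e+01],
       [-6.18573828e-03, -7.02651817e-02, -9.97509168e-01,
         7.62767804e+02],
       [ 0.00000000e+00,  0.00000000e+00,  0.00000000e+00,
         1.00000000e+00]])}
```

View pics/scene0.png

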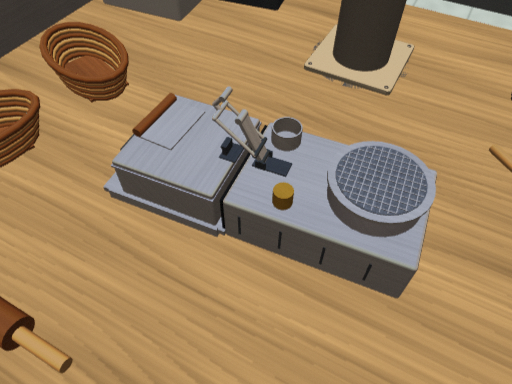

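View pics/top0.png

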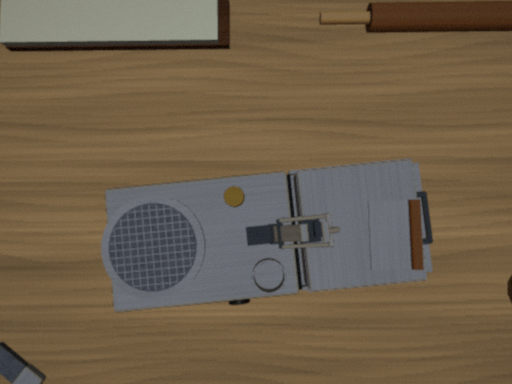

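```bash
cat > h.py <<'E'
from bench import r
import cv2,numpy as np
def world(n,d):
    c=r.camera_params(n);v,u=np.mgrid[:384,:512]
    P=np.stack([(u-c['cx'])/c['fx']*d,(v-c['cy'])/c['fy']*d,d],-1)
    return P@c['pose'][:3,:3].T+c['pose'][:3,3]
def proj(n,p):
    c=r.camera_params(n);q=(np.asarray(p)-c['pose'][:3,3])@c['pose'][:3,:3]
    return q[...,0]/q[...,2]*c['fx']+c['cx'],q[...,1]/q[...,2]*c['fy']+c['cy']
E
python3 - <<'E'
from h import *
for n in("scene","top"):
    d=np.load(n+"0.npy");W=world(n,d);np.save("W"+n,W)
    m=(abs(W[...,2]-100)<4)&(d>0)
    print(n,np.median(W[m][:,2]))
    if n=="top":
        k=m.astype(np.uint8);N,L,S,C=cv2.connectedComponentsWithStats(k)
        for i in range(1,N):
            if S[i,4]>800:
                print(S[i],cv2.minAreaRect(W[L==i][:,:2].astype(np.float32)))
a=cv2.imread("pics/scene0.png")[80:190,205:315];b=cv2.imread("pics/top0.png")[190:290,235:345]
f=lambda a:cv2.resize(a,None,fx=5.4,fy=5.4,interpolation=cv2.INTER_CUBIC)
cv2.imwrite("pics/cs.png",f(a));cv2.imwrite("pics/ct.png",f(b))
# high points
W=np.load("Wtop.npy")
for v in range(212,256,4): print(v,[(int(W[v,u,2])) for u in range(244,344,4)])
E
```

```text
scene 99.3047146584702
top 99.27019076371539
[  297   160   130   132 12160] ((523.4052124023438, -147.39051818847656), (195.34930419921875, 189.67100524902344), 5.256509780883789)
[  105   172   193   140 12279] ((499.67437744140625, 112.41831970214844), (198.7841033935547, 297.6658935546875), 5.2713799476623535)
212 [98, 98, 98, 98, 100, 98, 98, 99, 99, 99, 99, 98, 90, 22, 94, 100, 101, 100, 99, 99, 99, 98, 100, 99, 99]
216 [98, 99, 99, 98, 97, 98, 99, 102, 98, 97, 96, 98, 91, 11, 89, 100, 168, 171, 180, 181, 186, 189, 100, 99, 100]
220 [99, 99, 100, 99, 98, 100, 100, 100, 135, 138, 143, 147, 152, 156, 161, 163, 100, 100, 101, 100, 97, 189, 98, 99, 99]
224 [100, 100, 99, 100, 97, 99, 98, 114, 135, 135, 99, 97, 92, 11, 102, 191, 102, 102, 120, 220, 226, 189, 101, 98, 100]
228 [99, 102, 102, 100, 104, 102, 101, 114, 126, 137, 147, 159, 168, 180, 188, 190, 102, 101, 119, 121, 226, 222, 209, 203, 99]
232 [98, 103, 101, 101, 100, 102, 101, 115, 124, 134, 147, 158, 168, 177, 191, 190, 101, 102, 118, 119, 226, 224, 213, 201, 99]
236 [100, 101, 101, 102, 102, 102, 101, 113, 123, 136, 145, 155, 166, 176, 189, 190, 101, 100, 122, 120, 225, 224, 187, 98, 98]
240 [98, 101, 762, 100, 102, 101, 100, 116, 125, 135, 143, 158, 167, 176, 187, 191, 188, 100, 100, 100, 225, 225, 189, 98, 99]
244 [100, 100, 100, 102, 101, 103, 97, 115, 98, 136, 97, 98, 96, 150, 156, 762, 165, 167, 175, 177, 183, 188, 191, 99, 98]
248 [100, 98, 98, 97, 97, 100, 99, 101, 99, 136, 138, 141, 144, 149, 23, 95, 99, 98, 97, 100, 98, 99, 99, 100, 99]
252 [96, 98, 98, 99, 762, 99, 99, 101, 101, 98, 100, 98, 97, 89, 10, 90, 97, 100, 98, 99, 100, 100, 98, 100, 99]
```

View pics/cs.png

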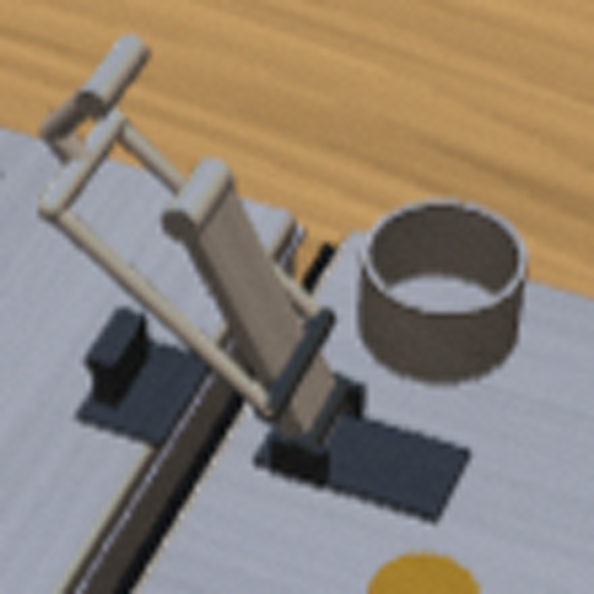

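View pics/ct.png

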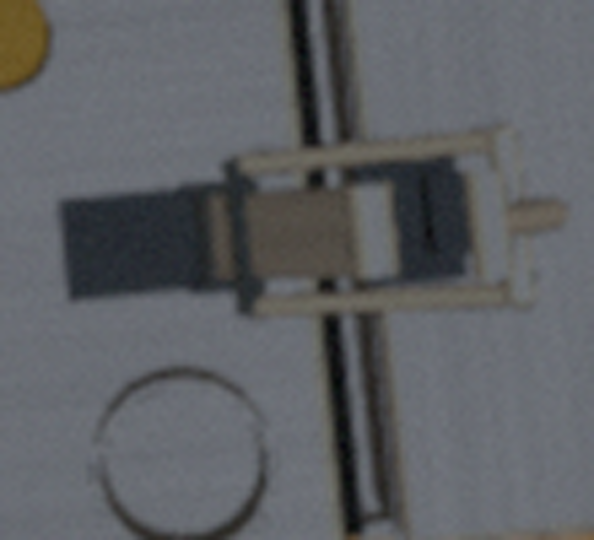

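```bash
cat >> h.py <<'E'
A=np.deg2rad(95.265);X=np.array([np.cos(A),np.sin(A),0]);Y=np.array([-X[1],X[0],0]);O=np.array([513.4,-36.5,0])
R=np.stack([X,Y,[0,0,1]],1)
S=lambda W:(W-O)@R
E
python3 - <<'E'
from h import *
for n in("top","scene"):
    s=S(np.load(f"W{n}.npy"));d=np.load(n+"0.npy")
    m=(d>0)&(abs(s[...,1])<40)&(s[...,0]>-90)&(s[...,0]<70)&(s[...,2]>108)&(s[...,2]<260)
    p=s[m];q=lambda a:np.round(np.percentile(a,[1,10,50,90,99],axis=0),1).tolist()
    print(n,len(p))
    for nm,k in(("keeper",(p[:,2]<124)&(p[:,0]<0)),("bead",p[:,2]>217),("bar",(p[:,2]>180)&(p[:,0]<-50)&(p[:,2]<195)),("all",p[:,2]>0)):
        print(nm,k.sum(),q(p[k])if k.any() else'')
    k=(abs(p[:,1])<10)&(p[:,0]>-40)&(p[:,2]>112)
    o=p[k];o=o[np.argsort(o[:,2])][::max(1,len(o)//25)];print(np.round(o[:,[0,2]]).astype(int).tolist())
    k=(abs(abs(p[:,1])-20)<5)&(p[:,2]>130)
    o=p[k];o=o[np.argsort(o[:,2])][::max(1,len(o)//25)];print('arms',np.round(o).astype(int).tolist())
    h=s[(d>0)&(abs(s[...,2]-99.3)<3)&(abs(s[...,1])<95)&(abs(s[...,1])>40)]
    print('seam gap',[int(((h[:,0]>=a)&(h[:,0]<a+2)).sum()) for a in range(-30,14,2)])
E
```

```text
top 1552
keeper 116 [[-42.7, -11.6, 110.6], [-41.4, -9.3, 117.5], [-36.7, 0.2, 119.8], [-32.7, 10.1, 121.6], [-32.4, 11.9, 122.7]]
bead 161 [[-40.0, -12.6, 218.0], [-37.3, -10.1, 222.3], [-32.8, 0.4, 224.8], [-28.9, 10.4, 226.3], [-28.2, 12.7, 227.5]]
bar 0 
all 1552 [[-51.4, -22.3, 113.3], [-42.2, -18.5, 119.7], [-5.9, 0.4, 166.2], [26.4, 19.5, 220.2], [45.3, 38.4, 226.3]]
[[35, 113], [34, 116], [-36, 119], [-33, 120], [-33, 121], [27, 125], [25, 135], [20, 138], [18, 143], [15, 148], [13, 153], [10, 159], [7, 164], [5, 169], [3, 174], [-1, 179], [-2, 183], [-7, 188], [-12, 189], [-8, 191], [-10, 191], [-29, 222], [-32, 224], [-30, 225], [-31, 226], [-35, 228]]
arms [[24, -22, 132], [23, -18, 135], [21, -16, 137], [18, 21, 139], [10, -23, 142], [9, -18, 145], [8, -19, 147], [2, -17, 150], [4, -20, 153], [-5, -19, 156], [-5, 20, 158], [-10, -19, 161], [-14, -18, 163], [-13, -21, 166], [-18, 18, 169], [-25, -22, 171], [-26, -21, 174], [-26, 19, 175], [-32, -22, 178], [-33, -21, 180], [-37, 22, 183], [-40, 22, 185], [-41, 21, 188], [-45, 18, 189], [-42, 19, 190]]
seam gap [78, 89, 83, 
[... 680 characters left out ...]
], [13, 151], [9, 156], [7, 160], [5, 165], [3, 169], [1, 174], [-1, 177], [-2, 182], [-4, 186], [-14, 190], [-8, 191], [-7, 192], [-30, 223], [-36, 225], [-35, 227]]
arms [[20, -24, 131], [23, -21, 134], [24, 20, 136], [18, -23, 137], [12, -23, 139], [16, -23, 140], [13, -19, 142], [10, 18, 145], [5, 21, 147], [-7, -22, 150], [0, -21, 154], [-11, -24, 157], [-12, -24, 161], [-19, -24, 164], [-21, -19, 168], [-23, -21, 171], [-26, 18, 173], [-29, 20, 175], [-26, -22, 177], [-33, 21, 178], [-39, -24, 180], [-40, -24, 182], [-36, 18, 184], [-39, -21, 186], [-46, -24, 188], [-44, -24, 190], [-34, -16, 227]]
seam gap [44, 42, 38, 43, 40, 45, 2, 0, 0, 0, 0, 0, 0, 0, 1, 36, 47, 49, 48, 49, 43, 51]
```

```bash
cat >> h.py <<'E'
from scipy.spatial.transform import Rotation as Q
def state():
    s=r.sense();return s,np.array(s['tool_pos']),Q.from_euler('xyz',s['tcp_rot'],degrees=True)
def toolR(th):  # loop angle th deg; tool x=Y, y=loop x, z=-loop z
    t=np.deg2rad(th);lx=np.cos(t)*X+np.sin(t)*np.array([0,0,1]);lz=-np.sin(t)*X+np.cos(t)*np.array([0,0,1])
    return np.stack([Y,lx,-lz],1)
def go(p,th):   # p: TCP in sifter coords, th tilt -> shift, rotvec from the current pose
    s,c,q=state();w=O+R@np.asarray(p,float)
    sh=q.inv().apply(w-c);rv=(q.inv()*Q.from_matrix(toolR(th))).as_rotvec()
    return np.round(sh,1).tolist(),np.round(rv,3).tolist()
def where():
    s,c,q=state();z=q.as_matrix()[:,2];y=q.as_matrix()[:,1]
    print('t',round(s['time'],2),'tcp sifter',np.round(S(c),1),'tilt',round(np.rad2deg(np.arctan2(y[2],y@X)),1),'F sifter',np.round(R.T@s['ft_force'],1),'gap',round(s['finger_gap'],1),'grip',round(s['grip_force'],1))
def lz(th): t=np.deg2rad(th);return np.array([-np.sin(t),0,np.cos(t)])
E
python3 - <<'E'
from h import *
where()
B=np.array([-34,0,221.])
print(go(B+46*lz(-38.4),-38.4)); print(go(B+46*lz(-38.4)+[0,0,60],-38.4))
E
```

```text
t 0.1 tcp sifter [626.  252.8 230.3] tilt -0.1 F sifter [-1.2 -0.3  0.9] gap 85.4 grip 0.0
([-497.5, -463.8, -26.0], [0.658, -0.148, -0.423])
([-497.5, -463.9, -86.0], [0.658, -0.148, -0.423])
```

>>> jog_arm:
  rows:
    - [[-30,-28,-60],[0,0,0]]
    - [[-66,-62,-86],[0.07,-0.015,-0.04]]
    - [[-100,-93,-86],[0.13,-0.03,-0.085]]
    - [[-133,-124,-86],[0.2,-0.045,-0.127]]
    - [[-166,-155,-86],[0.26,-0.06,-0.17]]
    - [[-200,-186,-86],[0.33,-0.074,-0.21]]
    - [[-233,-217,-86],[0.4,-0.09,-0.254]]
    - [[-266,-248,-86],[0.46,-0.104,-0.296]]
    - [[-300,-280,-86],[0.526,-0.118,-0.34]]
    - [[-333,-310,-86],[0.59,-0.133,-0.38]]
  grip: 32
  force: 30

```text
time: 1.1
tool_pos: [412.5, 157.3, 317.2]
tcp_rot: [-145.4, 0.8, -177.1]
ft_force: [0.8, 0.1, -0.3]
finger_gap: 31.9
grip_force: 0.0
```

Run:
```python
from h import *
where()
B=np.array([-34,0,221.])
print(go(B+46*lz(-38.4),-38.4)); print(go(B+46*lz(-38.4)+[0,0,60],-38.4))
```

```text
t 1.1 tcp sifter [202.2  82.7 317.2] tilt -34.6 F sifter [ 0.1 -0.8 -0.3] gap 31.9 grip 0.0
([-90.5, -133.1, 166.3], [0.066, -0.014, -0.041])
([-91.3, -167.2, 116.9], [0.066, -0.014, -0.041])
```

>>> jog_arm:
  rows:
    - [[-20,-36,25],[0.03,-0.007,-0.02]]
    - [[-40,-72,50],[0.066,-0.014,-0.041]]
    - [[-60,-110,76],[0.066,-0.014,-0.041]]
    - [[-78,-140,98],[0.066,-0.014,-0.041]]
    - [[-91,-167,117],[0.066,-0.014,-0.041]]
    - [[-91,-150,142],[0.066,-0.014,-0.041]]
    - [[-91,-133,166],[0.066,-0.014,-0.041]]
    - [[-91,-133,166],[0.066,-0.014,-0.041]]
    - [[-91,-133,166],[0.066,-0.014,-0.041]]

```text
time: 2.0
tool_pos: [513.1, -39.9, 256.9]
tcp_rot: [-141.7, -0.0, -174.8]
ft_force: [0.4, 0.1, 1.1]
finger_gap: 32.0
grip_force: 0.0
```

Run:
```python
from h import *
where()
_,c,q=state()
p,d=r.snapshot("wrist");cp=r.camera_params("wrist");T=cp["tool_from_camera"]
cv2.imwrite("pics/w1.png",p)
v,u=np.mgrid[:384,:512]
P=np.stack([(u-cp['cx'])/cp['fx']*d,(v-cp['cy'])/cp['fy']*d,d],-1)
t=P@T[:3,:3].T+T[:3,3];s=S(q.apply(t.reshape(-1,3))+c).reshape(384,512,3);np.save("w1s.npy",s);np.save("w1d.npy",d)
m=(d>0)&(abs(s[...,1])<30)&(s[...,2]>150)&(s[...,2]<235)&(s[...,0]>-70)&(s[...,0]<0)
k=m&(s[...,2]>216)
print(m.sum(),np.round(np.percentile(s[k],[2,50,98],axis=0),1) if k.any() else '')
B=np.array([-34,0,221.]);print(go(B-14*lz(-38.4),-38.4))
```

```text
t 2.0 tcp sifter [ -3.3   0.6 256.9] tilt -38.3 F sifter [ 0.1 -0.4  1.1] gap 32.0 grip 0.0
2861 [[-36.8 -12.1 219.1]
 [-31.3   1.9 224.9]
 [-28.9  13.5 226.8]]
([0.2, -1.3, 62.3], [0.003, 0.001, -0.003])
```

View pics/w1.png

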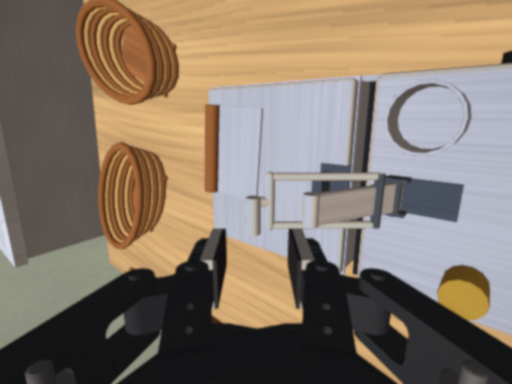

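>>> jog_arm:
  rows:
    - [[0,-0.5,15],[0,0,0]]
    - [[0,-1,30],[0,0,0]]
    - [[0,-1,40],[0,0,0]]
    - [[0,-1,50],[0,0,0]]
    - [[0,-1,60],[0,0,0]]
    - [[0,-1,60],[0,0,0]]
  grip: 20

```text
time: 2.65
tool_pos: [516.2, -78.4, 208.8]
tcp_rot: [-141.8, -0.0, -174.9]
ft_force: [-1.5, -0.1, 0.0]
finger_gap: 19.6
grip_force: 0.0
```

>>> jog_arm:
  rows:
    - [[0,0,0],[0,0,0]]
    - [[0,0,0],[0,0,0]]
    - [[0,0,0],[0,0,0]]
    - [[0,0,0],[0,0,0]]
    - [[0,0,0],[0,0,0]]
  grip: 3
  force: 25

```text
time: 3.15
tool_pos: [517.1, -77.9, 211.6]
tcp_rot: [-141.7, 0.1, -174.9]
ft_force: [-4.3, -5.0, 4.5]
finger_gap: 8.8
grip_force: 26.4
```

Run:
```python
from h import *
where()
```

```text
t 3.15 tcp sifter [-4.160e+01  1.000e-01  2.116e+02] tilt -38.3 F sifter [-4.6  4.7  4.5] gap 8.8 grip 26.4
```

```bash
cat >> h.py <<'E'
def rot(t): t=np.deg2rad(t);return np.array([[np.cos(t),-np.sin(t)],[np.sin(t),np.cos(t)]])
def loop(pin,th,v): a=np.asarray(pin)+rot(th)@np.asarray(v);return np.array([a[0],0,a[1]])
E
python3 - <<'E'
from h import *
P=(22.2,133.1);V=(-98.9,22)
print(S(state()[1]),loop(P,-38.3,V))
o=np.array(go(loop(P,-38.3,V),-38.3)[0])*0
for i,th in enumerate(np.linspace(-38.3,17.7,15)): 
    a,b=go(loop(P,th,V),th);print(i,round(th,1),a,b)
E
```

```text
[-4.16123418e+01  1.26106742e-01  2.11579555e+02] [-41.77924435   0.         211.6612264 ]
0 -38.3 [-0.1, -0.2, 0.0] [-0.0, -0.0, -0.003]
1 -34.3 [-0.1, -1.5, 7.0] [-0.07, 0.0, -0.003]
2 -30.3 [-0.1, -2.3, 14.0] [-0.14, 0.0, -0.003]
3 -26.3 [-0.1, -2.6, 21.1] [-0.21, 0.0, -0.003]
4 -22.3 [-0.1, -2.4, 28.2] [-0.28, 0.0, -0.003]
5 -18.3 [-0.1, -1.7, 35.2] [-0.349, 0.001, -0.003]
6 -14.3 [-0.1, -0.6, 42.2] [-0.419, 0.001, -0.003]
7 -10.3 [-0.1, 1.1, 49.0] [-0.489, 0.001, -0.003]
8 -6.3 [-0.1, 3.2, 55.8] [-0.559, 0.001, -0.003]
9 -2.3 [-0.1, 5.8, 62.4] [-0.629, 0.001, -0.003]
10 1.7 [-0.1, 8.8, 68.8] [-0.698, 0.001, -0.003]
11 5.7 [-0.1, 12.3, 74.9] [-0.768, 0.001, -0.003]
12 9.7 [-0.1, 16.2, 80.8] [-0.838, 0.001, -0.003]
13 13.7 [-0.1, 20.5, 86.4] [-0.908, 0.002, -0.003]
14 17.7 [-0.0, 25.2, 91.7] [-0.978, 0.002, -0.003]
```

>>> jog_arm:
  rows:
    - [[0,-1.5,7],[-0.07,0,0]]
    - [[0,-2.3,14],[-0.14,0,0]]
    - [[0,-2.6,21],[-0.21,0,0]]
    - [[0,-2.4,28],[-0.28,0,0]]
    - [[0,-1.7,35],[-0.35,0,0]]
    - [[0,-0.6,42],[-0.42,0,0]]
    - [[0,1.1,49],[-0.49,0,0]]
    - [[0,3.2,55.8],[-0.56,0,0]]

```text
time: 3.95
tool_pos: [520.1, -110.0, 165.3]
tcp_rot: [-173.9, 0.1, -174.8]
ft_force: [-3.6, -3.7, 0.6]
finger_gap: 8.9
grip_force: 26.4
```

Run:
```python
from h import *
where()
P=(22.2,133.1);V=(-98.9,22)
print(loop(P,-6.3,V))
for th in (-2.3,1.7,5.7,9.7,13.7,17.7): print(th,*go(loop(P,th,V),th))
```

```text
t 3.95 tcp sifter [-7.390e+01  1.000e-01  1.653e+02] tilt -6.1 F sifter [-3.4  3.9  0.6] gap 8.9 grip 26.4
[-73.68858365   0.         165.81986439]
-2.3 [-0.0, -1.2, 6.4] [-0.066, 0.002, -0.002]
1.7 [-0.0, -2.0, 13.5] [-0.136, 0.002, -0.002]
5.7 [-0.0, -2.4, 20.5] [-0.205, 0.002, -0.002]
9.7 [0.0, -2.2, 27.6] [-0.275, 0.002, -0.002]
13.7 [0.0, -1.6, 34.6] [-0.345, 0.002, -0.002]
17.7 [0.0, -0.5, 41.6] [-0.415, 0.003, -0.002]
```

>>> jog_arm:
  rows:
    - [[0,-1,6.5],[-0.066,0,0]]
    - [[0,-1.8,13.5],[-0.136,0,0]]
    - [[0,-2.2,20.5],[-0.205,0,0]]
    - [[0,-2,27.5],[-0.275,0,0]]
    - [[0,-1.4,34.5],[-0.345,0,0]]
    - [[0,-0.5,41.5],[-0.415,0,0]]
    - [[0,-0.5,41.5],[-0.415,0,0]]

```text
time: 4.65
tool_pos: [520.1, -115.2, 121.9]
tcp_rot: [162.2, 0.0, -175.0]
ft_force: [-0.9, -1.2, -1.2]
finger_gap: 9.0
grip_force: 26.4
```

Run:
```python
from h import *
where()
p,d=r.snapshot("scene");cv2.imwrite("pics/s1.png",cv2.resize(p[70:190,190:310],None,fx=5,fy=5,interpolation=2))
V=(-98.9,22);V=np.array(V)
for bx in (-60,-58,-54,-50,-48,-46,-44,-42):
    b=np.array([bx,107.]) 
    # pin on circle r22 about hinge at distance 85.9 from bar
    from scipy.optimize import brentq
    f=lambda e:np.hypot(30+22*np.cos(e)-b[0],112.5+22*np.sin(e)-b[1])-85.9
    e=brentq(f,0.3,2.3);P=np.array([30+22*np.cos(e),112.5+22*np.sin(e)]);th=np.rad2deg(np.arctan2(P[1]-b[1],P[0]-b[0]))
    print(bx,round(e+.105,2),round(th,1),loop(P,th,V).round(1),*go(loop(P,th,V),th))
```

```text
t 4.65 tcp sifter [-78.9   0.6 121.9] tilt 17.8 F sifter [-1.1  1.  -1.2] gap 9.0 grip 26.4
-60 2.05 17.6 [-79.   0. 124.] [-0.3, 0.3, -1.4] [0.0, 0.002, -0.003]
-58 1.97 18.0 [-77.2   0.  123.9] [-0.3, 2.0, -0.7] [-0.007, 0.002, -0.003]
-54 1.79 18.6 [-73.3   0.  123.7] [-0.3, 5.6, 0.7] [-0.017, 0.002, -0.003]
-50 1.61 18.6 [-69.3   0.  123.7] [-0.3, 9.4, 1.9] [-0.018, 0.002, -0.003]
-48 1.52 18.5 [-67.3   0.  123.7] [-0.2, 11.4, 2.5] [-0.015, 0.002, -0.003]
-46 1.42 18.2 [-65.2   0.  123.9] [-0.2, 13.4, 3.0] [-0.01, 0.002, -0.003]
-44 1.31 17.7 [-63.1   0.  124. ] [-0.2, 15.5, 3.5] [-0.001, 0.002, -0.003]
-42 1.19 16.9 [-60.8   0.  124.3] [-0.2, 17.7, 3.9] [0.012, 0.002, -0.003]
```

View pics/s1.png

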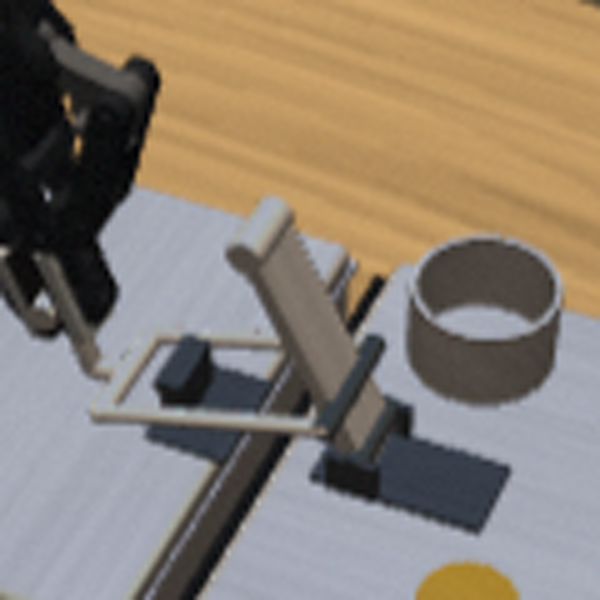

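>>> jog_arm:
  rows:
    - [[0,1,-0.7],[0,0,0]]
    - [[0,2.5,0],[0,0,0]]
    - [[0,4,0],[0,0,0]]
    - [[0,5.5,0.5],[-0.01,0,0]]
    - [[0,7,1],[-0.01,0,0]]
    - [[0,8,1.2],[-0.01,0,0]]
    - [[0,9,1.5],[-0.01,0,0]]
    - [[0,10,2],[-0.01,0,0]]
    - [[0,10,2],[-0.01,0,0]]

```text
time: 5.6
tool_pos: [519.6, -104.1, 125.3]
tcp_rot: [162.0, 0.1, -174.8]
ft_force: [-3.8, -5.5, 0.6]
finger_gap: 8.7
grip_force: 26.5
```

Run:
```python
from h import *
where()
```

```text
t 5.6 tcp sifter [-6.790e+01  1.000e-01  1.253e+02] tilt 18.0 F sifter [-5.1  4.3  0.6] gap 8.7 grip 26.5
```

>>> jog_arm:
  rows:
    - [[0,0.5,0.6],[0,0,0]]
    - [[0,1,1],[0,0,0]]
    - [[0,1.5,1.2],[0,0,0]]
    - [[0,2,1.4],[0,0,0]]
    - [[0,2,1.4],[0,0,0]]

```text
time: 6.1
tool_pos: [519.3, -101.8, 124.6]
tcp_rot: [162.0, 0.1, -174.8]
ft_force: [-4.2, -4.6, 0.4]
finger_gap: 8.7
grip_force: 26.5
```

```bash
python3 -c "
from h import *
where()"
```

```text
t 6.1 tcp sifter [-6.560e+01  1.000e-01  1.246e+02] tilt 18.0 F sifter [-4.2  4.6  0.4] gap 8.7 grip 26.5
```

>>> jog_arm:
  rows:
    - [[0,0.5,0.2],[0,0,0]]
    - [[0,1,0.3],[0,0,0]]
    - [[0,1,0.3],[0,0,0]]

```text
time: 6.4
tool_pos: [519.2, -100.8, 124.6]
tcp_rot: [162.0, 0.1, -174.8]
ft_force: [-4.3, -4.4, 0.3]
finger_gap: 8.8
grip_force: 26.5
```

>>> jog_arm:
  rows:
    - [[0,0.5,0.2],[0,0,0]]
    - [[0,1,0.3],[0,0,0]]
    - [[0,1,0.3],[0,0,0]]

```text
time: 6.7
tool_pos: [519.2, -99.9, 124.6]
tcp_rot: [162.0, 0.1, -174.8]
ft_force: [-3.0, -5.0, -0.2]
finger_gap: 8.6
grip_force: 26.5
```

>>> jog_arm:
  rows:
    - [[0,0.5,0.2],[0,0,0]]
    - [[0,1,0.3],[0,0,0]]
    - [[0,1,0.3],[0,0,0]]

```text
time: 7.0
tool_pos: [519.2, -99.8, 124.7]
tcp_rot: [162.1, 0.1, -174.8]
ft_force: [-3.6, -9.5, -0.7]
finger_gap: 8.6
grip_force: 26.7
```

>>> jog_arm:
  rows:
    - [[0,0.3,0.1],[0,0,0]]
    - [[0,0.7,0.2],[0,0,0]]
    - [[0,0.7,0.2],[0,0,0]]

```text
time: 7.3
tool_pos: [519.2, -99.7, 124.7]
tcp_rot: [162.2, 0.1, -174.8]
ft_force: [-3.5, -11.8, -0.3]
finger_gap: 8.7
grip_force: 26.8
```

>>> jog_arm:
  rows:
    - [[0,0,0],[0,0,0]]
    - [[0,0,0],[0,0,0]]
    - [[0,0,0],[0,0,0]]
  grip: 22

```text
time: 7.6
tool_pos: [519.5, -97.2, 124.5]
tcp_rot: [161.8, 0.2, -174.8]
ft_force: [-0.5, 0.4, -0.1]
finger_gap: 21.7
grip_force: 0.0
```

>>> jog_arm:
  rows:
    - [[0,-1,-8],[0,0,0]]
    - [[0,-1,-18],[0,0,0]]
    - [[0,-1,-35],[0,0,0]]
    - [[0,-10,-60],[0,0,0]]
    - [[0,-20,-90],[0,0,0]]
    - [[0,-30,-120],[0,0,0]]
    - [[0,-30,-120],[0,0,0]]

```text
time: 8.3
tool_pos: [526.9, -167.1, 233.8]
tcp_rot: [162.1, 0.5, -175.0]
ft_force: [0.6, -1.2, 0.9]
finger_gap: 21.9
grip_force: 0.0
```

Run:
```python
from h import *
where()
p,d=r.snapshot("scene");cv2.imwrite("pics/s2.png",cv2.resize(p[80:190,200:310],None,fx=5.4,fy=5.4,interpolation=2))
s=S(world("scene",d));m=(d>0)&(abs(s[...,1])<30)&(s[...,0]>-90)&(s[...,0]<90)&(s[...,2]>104)&(s[...,2]<230)
k=s[m&(s[...,2]>145)&(s[...,0]>10)];k=k[np.argsort(k[:,2])];print('handle',k[::max(1,len(k)//20)].round(0).astype(int).tolist())
k=s[m&(s[...,2]>128)&(s[...,0]<-30)];print('bead',len(k),np.percentile(k,[3,50,97],axis=0).round(1).tolist() if len(k) else '')
```

```text
t 8.3 tcp sifter [-131.3   -1.4  233.8] tilt 17.9 F sifter [-1.2 -0.5  0.9] gap 21.9 grip 0.0
handle [[40, 4, 145], [40, -12, 149], [40, -12, 154], [41, -12, 158], [40, -13, 162], [45, -11, 167], [43, -14, 171], [43, -14, 175], [42, -12, 179], [47, -12, 184], [45, -12, 189], [53, -2, 191], [45, -13, 193], [54, 5, 195], [45, -13, 196], [50, 9, 196], [52, 0, 197], [45, -6, 198], [46, 3, 198], [49, -3, 198], [50, -10, 199]]
bead 106 [[-71.9, -14.6, 130.1], [-65.9, -3.9, 140.3], [-62.9, 10.8, 142.8]]
```

View pics/s2.png

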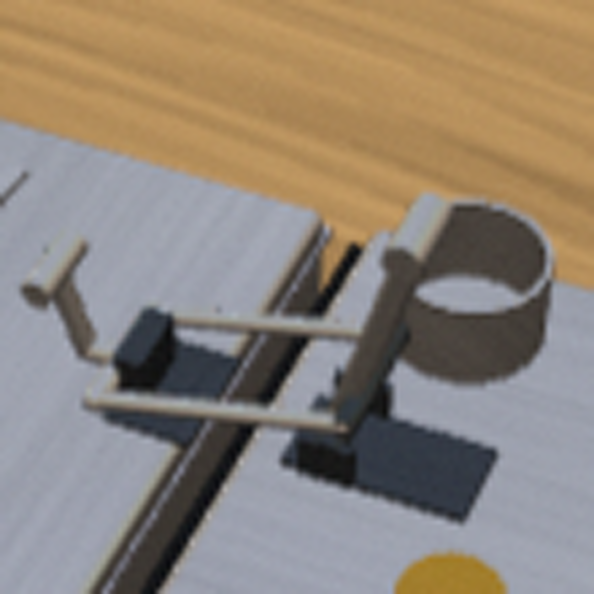

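```bash
cat >> h.py <<'E'
def press(adeg,w=8,back=0,rad=75,tmin=0):
    a=np.deg2rad(adeg);th=max(tmin,adeg-50);t=np.deg2rad(th)
    C=np.array([30+rad*np.cos(a)-5*np.sin(a),0,112.5+rad*np.sin(a)+5*np.cos(a)])
    n=np.array([-np.sin(a),0,np.cos(a)])
    return C-w*np.array([np.cos(t),0,np.sin(t)])+back*n,th
E
python3 - <<'E'
from h import *
print(go([15,0,225],25)); p,th=press(75.6,back=14);print(p,go(p,th))
E
```

```text
([1.4, 135.7, 51.1], [-0.122, 0.007, -0.001])
[ 23.03400126   0.         186.41215895] ([1.6, 131.4, 90.2], [-0.132, 0.007, -0.001])
```

>>> jog_arm:
  rows:
    - [[0,35,10],[-0.03,0,0]]
    - [[0,70,24],[-0.06,0.005,0]]
    - [[1,104,38],[-0.1,0.007,0]]
    - [[1.5,136,51],[-0.13,0.007,0]]
    - [[1.5,135,65],[-0.13,0.007,0]]
    - [[1.5,133,80],[-0.13,0.007,0]]
    - [[1.5,131,90],[-0.13,0.007,0]]
    - [[1.5,131,90],[-0.13,0.007,0]]
  grip: 0

```text
time: 9.15
tool_pos: [508.4, -12.0, 181.5]
tcp_rot: [154.3, -0.5, -174.7]
ft_force: [-0.0, -0.5, -0.2]
finger_gap: 0.1
grip_force: 0.0
```

Run:
```python
from h import *
where()
for a in (75.6,72,68,64,60,56): print(a,*go(*press(a)))
```

```text
t 9.15 tcp sifter [ 24.9   2.7 181.5] tilt 25.7 F sifter [-0.5  0.1 -0.2] gap 0.1 grip 0.0
75.6 [-2.7, 11.2, 3.8] [0.002, -0.008, -0.004]
72 [-2.7, 14.9, 6.2] [0.065, -0.008, -0.003]
68 [-2.7, 18.9, 9.1] [0.135, -0.008, -0.003]
64 [-2.7, 22.7, 12.3] [0.205, -0.008, -0.003]
60 [-2.7, 26.2, 15.8] [0.275, -0.008, -0.003]
56 [-2.8, 29.4, 19.5] [0.344, -0.008, -0.002]
```

>>> jog_arm:
  rows:
    - [[-1.5,3,1.5],[0,-0.008,0]]
    - [[-2.7,6,3],[0,-0.008,0]]
    - [[-2.7,8.5,3.5],[0,-0.008,0]]
    - [[-2.7,11,4],[0,-0.008,0]]
    - [[-2.7,13,5],[0.03,-0.008,0]]
    - [[-2.7,15,6],[0.065,-0.008,0]]
    - [[-2.7,17,7.5],[0.1,-0.008,0]]

```text
time: 9.85
tool_pos: [510.8, 5.9, 184.7]
tcp_rot: [160.4, 0.2, -174.9]
ft_force: [-0.2, -5.3, -0.0]
finger_gap: 0.3
grip_force: 2.6
```

Run:
```python
from h import *
where()
for a in (70,68,64,60,56,52,48): print(a,*go(*press(a)))
```

```text
t 9.85 tcp sifter [ 42.5  -1.3 184.7] tilt 19.6 F sifter [-5.2  0.7 -0. ] gap 0.3 grip 2.6
70 [1.3, -0.0, 2.9] [-0.007, 0.004, -0.002]
68 [1.3, 2.1, 4.2] [0.028, 0.004, -0.002]
64 [1.4, 6.1, 7.0] [0.098, 0.004, -0.002]
60 [1.4, 10.0, 10.1] [0.168, 0.004, -0.002]
56 [1.4, 13.6, 13.4] [0.238, 0.004, -0.002]
52 [1.4, 17.0, 17.0] [0.308, 0.004, -0.002]
48 [1.4, 20.1, 21.1] [0.343, 0.004, -0.002]
```

>>> jog_arm:
  rows:
    - [[0.5,1,3.2],[0,0,0]]
    - [[1,2,4.2],[0.028,0,0]]
    - [[1.3,4,5.5],[0.06,0,0]]
    - [[1.3,6,7],[0.098,0,0]]
    - [[1.3,8,8.5],[0.13,0,0]]
    - [[1.3,10,10],[0.168,0,0]]

```text
time: 10.45
tool_pos: [509.5, 18.6, 179.9]
tcp_rot: [170.0, 0.4, -174.9]
ft_force: [1.8, -7.3, 3.0]
finger_gap: 0.1
grip_force: 3.8
```

Run:
```python
from h import *
where()
for a in (60,56,52,48,44,40,36): print(a,*go(*press(a)))
```

```text
t 10.45 tcp sifter [ 55.2  -1.2 179.9] tilt 10.0 F sifter [-7.4 -1.1  3. ] gap 0.1 grip 3.8
60 [1.2, -0.2, 1.4] [0.0, 0.007, -0.002]
56 [1.2, 4.0, 4.1] [0.07, 0.007, -0.002]
52 [1.2, 7.9, 7.0] [0.14, 0.007, -0.002]
48 [1.3, 11.6, 10.5] [0.175, 0.007, -0.002]
44 [1.3, 15.0, 14.6] [0.175, 0.007, -0.002]
40 [1.3, 18.0, 18.8] [0.175, 0.007, -0.002]
36 [1.4, 20.8, 23.3] [0.175, 0.007, -0.002]
```

>>> jog_arm:
  rows:
    - [[0.6,2,2.8],[0.035,0.005,0]]
    - [[1.2,4,4.1],[0.07,0.007,0]]
    - [[1.2,6,5.5],[0.1,0.007,0]]
    - [[1.2,8,7],[0.14,0.007,0]]
    - [[1.2,10,8.7],[0.17,0.007,0]]
    - [[1.2,11.6,10.5],[0.175,0.007,0]]

```text
time: 11.05
tool_pos: [508.0, 32.3, 172.5]
tcp_rot: [-180.0, 0.1, -174.8]
ft_force: [5.6, -6.3, 4.5]
finger_gap: -0.4
grip_force: 4.2
```

Run:
```python
from h import *
where()
for a in (48,44,40,36,32,28,24): print(a,*go(*press(a)))
p,d=r.snapshot("scene");cv2.imwrite("pics/s3.png",cv2.resize(p[70:190,190:320],None,fx=4.6,fy=4.6,interpolation=2))
s=S(world("scene",d));k=s[(d>0)&(abs(s[...,1])<16)&(s[...,2]>128)&(s[...,2]<160)&(s[...,0]<-30)&(s[...,0]>-95)];print(len(k),np.percentile(k,[3,50,97],axis=0).round(1).tolist() if len(k) else '')
```

```text
t 11.05 tcp sifter [ 69.   -1.  172.5] tilt -0.0 F sifter [-6.8 -5.   4.5] gap -0.4 grip 4.2
48 [1.0, -0.5, 0.9] [-0.0, 0.002, -0.001]
44 [1.0, 3.5, 4.3] [-0.0, 0.002, -0.001]
40 [1.0, 7.2, 7.9] [-0.0, 0.002, -0.001]
36 [1.0, 10.7, 11.8] [-0.0, 0.002, -0.001]
32 [1.0, 13.9, 16.0] [-0.0, 0.002, -0.001]
28 [1.0, 16.9, 20.3] [-0.0, 0.002, -0.001]
24 [1.0, 19.5, 24.9] [-0.0, 0.002, -0.001]
108 [[-62.6, -14.3, 130.2], [-57.0, -4.1, 142.6], [-53.8, 10.2, 145.5]]
```

View pics/s3.png

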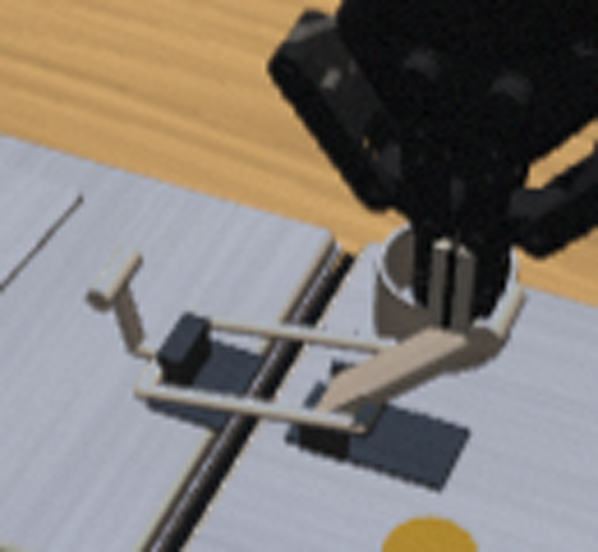

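>>> jog_arm:
  rows:
    - [[0.5,1.5,2.6],[0,0,0]]
    - [[1,3.5,4.3],[0,0,0]]
    - [[1,5.4,6],[0,0,0]]
    - [[1,7.2,8],[0,0,0]]
    - [[1,9,10],[0,0,0]]
    - [[1,10.7,12],[0,0,0]]
    - [[1,12.3,14],[0,0,0]]

```text
time: 11.8
tool_pos: [506.6, 45.1, 159.3]
tcp_rot: [179.8, 0.2, -174.8]
ft_force: [4.7, -2.2, 6.6]
finger_gap: 0.1
grip_force: 3.6
```

Run:
```python
from h import *
where()
for a,w in ((34,8),(30,8),(26,8),(22,8),(18,7),(14,6),(10,4),(6,2),(3,0),(0,0)): print(a,*go(*press(a,w)))
```

```text
t 11.8 tcp sifter [ 81.9  -0.8 159.3] tilt 0.2 F sifter [-2.6 -4.5  6.6] gap 0.1 grip 3.6
34 [0.8, -0.5, 0.7] [0.003, 0.004, -0.001]
30 [0.8, 2.6, 4.9] [0.003, 0.004, -0.001]
26 [0.8, 5.3, 9.4] [0.003, 0.004, -0.001]
22 [0.8, 7.7, 14.1] [0.003, 0.004, -0.001]
18 [0.8, 10.9, 18.9] [0.003, 0.004, -0.001]
14 [0.9, 13.6, 23.8] [0.003, 0.004, -0.001]
10 [0.9, 17.0, 28.9] [0.003, 0.004, -0.001]
6 [0.9, 20.1, 34.0] [0.003, 0.004, -0.001]
3 [0.9, 22.7, 37.9] [0.003, 0.004, -0.001]
0 [0.9, 23.0, 41.8] [0.003, 0.004, -0.001]
```

>>> jog_arm:
  rows:
    - [[0.4,1,3],[0,0,0]]
    - [[0.8,2.6,5],[0,0,0]]
    - [[0.8,4,7.2],[0,0,0]]
    - [[0.8,5.3,9.4],[0,0,0]]
    - [[0.8,6.5,11.8],[0,0,0]]
    - [[0.8,7.7,14.1],[0,0,0]]
    - [[0.8,9.3,16.5],[0,0,0]]
    - [[0.8,10.9,18.9],[0,0,0]]

```text
time: 12.6
tool_pos: [502.2, 56.0, 137.9]
tcp_rot: [179.8, -0.2, -174.8]
ft_force: [2.9, -1.6, 2.9]
finger_gap: 0.2
grip_force: 1.5
```

Run:
```python
from h import *
where()
for a,w in ((18,7),(14,6),(10,5),(6,4),(3,4),(0,4)): print(a,*go(*press(a,w)))
```

```text
t 12.6 tcp sifter [ 93.1   2.7 137.9] tilt 0.2 F sifter [-1.9 -2.8  2.9] gap 0.2 grip 1.5
18 [-2.7, -0.3, -2.5] [0.004, -0.003, -0.001]
14 [-2.7, 2.4, 2.4] [0.004, -0.003, -0.001]
10 [-2.7, 4.9, 7.5] [0.004, -0.003, -0.001]
6 [-2.7, 6.9, 12.6] [0.004, -0.003, -0.001]
3 [-2.7, 7.5, 16.5] [0.004, -0.003, -0.001]
0 [-2.7, 7.8, 20.4] [0.004, -0.003, -0.001]
```

>>> jog_arm:
  rows:
    - [[-1,1.5,2.4],[0,0,0]]
    - [[-2,3,5],[0,0,0]]
    - [[-2,4.5,7.5],[0,0,0]]
    - [[-2,5.5,10],[0,0,0]]
    - [[-2,6.5,12.6],[0,0,0]]
    - [[-2,7,15],[0,0,0]]
    - [[-2,7,17.5],[0,0,0]]

```text
time: 13.3
tool_pos: [502.9, 63.1, 119.6]
tcp_rot: [179.7, -0.3, -174.8]
ft_force: [1.3, -1.1, 0.6]
finger_gap: 0.0
grip_force: 0.0
```

```bash
python3 -c "
from h import *
where()"
```

```text
t 13.3 tcp sifter [100.1   1.3 119.6] tilt 0.3 F sifter [-1.2 -1.2  0.6] gap 0.0 grip 0.0
```

>>> jog_arm:
  rows:
    - [[0,0,1],[0,0,0]]
    - [[0,0,2],[0,0,0]]
    - [[0,0,2.6],[0,0,0]]
    - [[0,0,2.6],[0,0,0]]

```text
time: 13.7
tool_pos: [503.1, 62.9, 117.6]
tcp_rot: [179.7, -0.3, -174.8]
ft_force: [-0.6, 0.2, 0.6]
finger_gap: 0.2
grip_force: 0.3
```

>>> jog_arm:
  rows:
    - [[0,0,0.7],[0,0,0]]
    - [[0,0,1.4],[0,0,0]]
    - [[0,0,1.4],[0,0,0]]

```text
time: 14.0
tool_pos: [503.3, 62.9, 117.4]
tcp_rot: [179.7, -0.2, -174.8]
ft_force: [-6.4, -0.2, 10.9]
finger_gap: -0.1
grip_force: 5.6
```

Firm stop at z≈117.4 mm (flat is 117.5). Now I release upwards and check.

>>> jog_arm:
  rows:
    - [[0,0,-3],[0,0,0]]
    - [[0,0,-20],[0,0,0]]
    - [[0,0,-60],[0,0,0]]
    - [[0,0,-105],[0,0,0]]
    - [[0,40,-130],[0,0,0]]
    - [[0,80,-140],[0,0,0]]
    - [[0,120,-140],[0,0,0]]
    - [[0,120,-140],[0,0,0]]

```text
time: 14.8
tool_pos: [492.5, 186.1, 257.3]
tcp_rot: [179.6, -0.2, -174.6]
ft_force: [0.1, 0.2, 0.3]
finger_gap: -0.2
grip_force: 0.0
```

Run:
```python
from h import *
where()
p,d=r.snapshot("scene");cv2.imwrite("pics/s4.png",cv2.resize(p[80:200,190:320],None,fx=4.6,fy=4.6,interpolation=2))
s=S(world("scene",d));q=lambda k:np.percentile(k,[3,50,97],axis=0).round(1).tolist() if len(k) else 0
g=(d>0)&(abs(s[...,1])<11)
print('handle',q(s[g&(s[...,0]>50)&(s[...,0]<112)&(s[...,2]>106)&(s[...,2]<150)]))
print('bead',q(s[g&(s[...,0]<-35)&(s[...,0]>-80)&(s[...,2]>128)&(s[...,2]<165)]))
print('keeper',q(s[g&(s[...,0]<-15)&(s[...,0]>-50)&(s[...,2]>116)&(s[...,2]<124)]))
```

```text
t 14.8 tcp sifter [223.5   0.4 257.3] tilt 0.4 F sifter [ 0.2 -0.1  0.3] gap -0.2 grip 0.0
handle [[51.9, -10.1, 115.2], [81.5, -0.5, 116.7], [110.4, 9.1, 119.8]]
bead [[-52.5, -9.8, 130.0], [-46.4, -2.2, 146.7], [-43.6, 9.6, 149.2]]
keeper [[-48.4, -9.9, 116.7], [-30.5, -1.7, 120.1], [-24.8, 10.2, 122.2]]
```

View pics/s4.png

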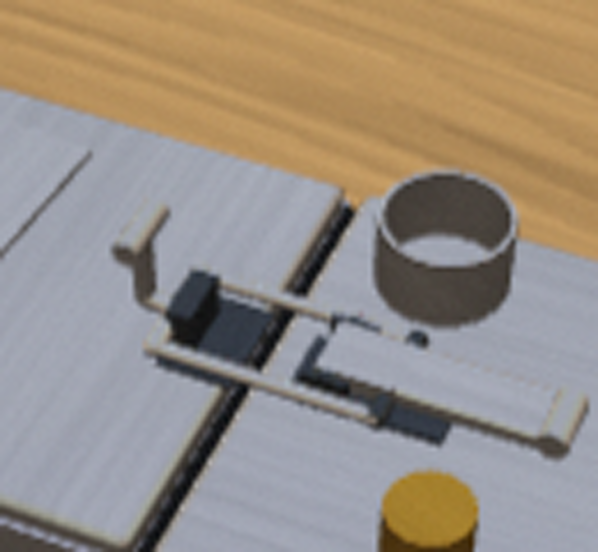

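The handle lies flat (its tip is at about (565,425)), the bar is still behind the keeper (about (150,320)), the box is drawn in, and the cutter and weight have not moved.

```bash
python3 -c "
from bench import r
print(r.hand_in())"
```

```text
the job is handed in; nothing more can be done
None
```

The draw latch is closed and the job is handed in (no verdict was returned). In the last images the lever lies flat by itself, the bar is still behind the keeper under its lip, and the box is drawn in; measured forces stayed under about 13 N, and the cutter and weight have not moved. I did not recheck the scraper, but the arm stayed clear of it.

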